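# Hook the wallet jig shut and hold the press arm off its ball

### The arm

A 7-joint arm with a two-finger parallel gripper is mounted at the origin on the work surface. World frame = base frame: x ahead of the robot, y to its left, z up, the work surface at z = 0. Lengths are in m, angles in rad, forces in N, time in s.
With the tool pointing down it reaches from about 0.35 to 0.9 m from the base axis. Payload 8.1 kg.
Tool frame: the origin (TCP) lies between the finger pads; the fingertips stand 22 mm ahead of it and the grasp point (between the pads) lies 3 mm ahead of it (arm.tip_reach is the distance from the TCP to the fingertips, in m); z points along the fingers, y is the line along which they close (so a half turn about z gives the same grasp; the last joint's range is limited). The gripper opens to 92 mm and grips with 3 to 60 N. Pads are 19 mm wide; open, the fingers measure 130 mm over their backs; the gripper's body (75 mm by 190 mm) begins 47 mm behind the grasp point.
Start: joints at [-1.405, 0.434, 0.025, 1.573, -0.012, 1.134, -0.075], TCP at [0.166, 0.603, 0.249] pointing down, gripper open.
Joint ranges: [-2.62, 2.62], [-0.44, 2.09], [-1.27, 1.32], [0.08, 2.57], [-1.32, 4.46], [0.12, 2], [-2.74, 2.74]. Speed limits (rad/s): [2.22, 2.22, 3.01, 3.01, 3.14, 3.14, 3.14].

### API

Orientations are given as a rotation vector (axis times angle).
In Python, from cell import telemetry, vision, job, arm gives the robot as it stands. The module is installed in compiled form; this text tells all that it offers.
- The arm moves only by the shell command python3 -m creep 'ROWS' [FORCE]. ROWS is text: rows parted by semicolons, each of 7 numbers parted by spaces: the finger opening in cm, from 0 to 9.18, then the shift along the tool's x, y, z in cm, then the turn, a rotation vector about the tool's x, y, z in degrees. A call has 1 to 5 rows; each row is the pose to reach, as a shift and turn from the pose commanded when the call began, along the tool's axes at that moment; what a row does not reach only later rows make up. A row lasts 1/8 s, in which the tool goes at most 62.5 mm and 10.7 degrees, less where a joint would pass 70% of its speed; a pose out of reach is approached as far as the arm can. A call with a gripper value outside its range is refused whole. The fingers move at their own pace and stop on an object; FORCE is the grip in N (left out, the last holds). Time passes only in rows, so rows that repeat a pose let the fingers close. It gives the time, the measured TCP pose, the force, the opening and the grip force at its end, in the units of the state.
- telemetry.observe(): the state, without advancing time (a new reading comes with each control period).
- vision.get_image(name): name is "side" or "top"; returns the picture (420x560x3 uint8, red, green, blue); there is no depth.
- vision.camera_info(name): a dict with "fov_y" (degrees; the focal length in pixels is half the picture's height over the tangent of half this angle, whatever the lens; pixels are square), "cx", "cy" (the principal point, pixels), "dist_coeffs" ([k1, k2, p1, p2, k3] as OpenCV has them; the pictures are not rectified), "extrinsics" (4x4, takes a point from camera to world coordinates). Camera axes: x right, y down, z forward; pixel columns grow to the right and rows downward; lengths in m; the calibration is good to about 2 mm. A picture is of the moment at which its call begins. camera_info takes no time and is no camera call.
- job.sign_off(): hands the job in; it is judged then, once.
The state is a dict: "clock": time; "joints": joint angles; "dq": joint speeds; "joint_efforts": joint torques, N m; "position": TCP position; "ee_rot": TCP orientation; "force": force on the tool from outside, world axes, zero at the start; "ft_torque": the same for the moment, N m; "width": opening from 0.0 (shut) to 1.0 (fully open); "gripper_force": force on a finger pad.
Only numpy, scipy, OpenCV 4.12 (cv2) and the standard library are available. Lean on these libraries where they do the work, as an engineer would, in place of code of your own. Each camera call takes 0.05 s, during which the arm holds its last target. There are 200 camera calls.

### The job

The repaired wallet in the gluing press has set. First swing the brass hook of the jig fully closed round its stud, so that the boards stay shut; then pull the red latch tab of the press arm sideways against its spring, lift the arm off its ball, and finish while still holding it raised and still, its socket more than 60 mm above the ball and the hook still closed. Leave the tape roll, the dish and the bottle where they stand.

Things in the scene. Friction and masses are not known exactly. Their poses are not given: they have to be found in the camera images.
- press: gluing press fixed to the bench, blue bed 300 x 265 x 12 mm. Origin on the bench, z up, yaw varies up to 0.35 rad; offsets in mm in its frame: arm along x, hinge (120, 0, 85) on the +x side, ball (-90, 0, 75) at the -x end. Plywood jig with brown wallet under and to the -y side of the arm: top at z 50, x -35 to 100, y -140 to 45. Hinge cheeks reach z 102, the red tab (highest) z 156.
- press_arm: aluminium press arm (tongue), about 0.5 kg (varies), some 3 N to lift at the tab; falls shut when let go. Origin on its hinge, axes as the press's when down; turns about +y from 0 (down) to 0.9 rad. Bar 36 mm wide, top at 96 mm; square socket housing 52 x 46 mm at its -x end, top 106 mm above the bench. The closed latch's fork holds it down on the ball.
- socket (a point): point on the arm in the socket, 210 mm from the hinge axis; coincides with the ball's centre while the arm is down; raised by 60 mm at 0.29 rad
- ball (a point): centre of the steel ball, 32 mm across, on its stud on the press bed, 75 mm above the bench
- press_hinge (a point): middle of the arm's hinge axis (axis along the press's y), 85 mm above the bench
- latch_tab (a point): grip point in the red upright latch tab, which rides on the arm: 12 mm thick (press y) x 26 mm wide (press x), red from 106 to 156 mm above the bench with the arm down; this point is 23 mm below its top, at (-90, 42, 133) mm in the press's frame while closed. Room for fingers on both y sides above 106 mm.
- latch (a joint): slide of the latch along the press's +y (away from the arm): 0 closed, stop at 0.020 m; the arm is free beyond 0.014 m. The spring pulls it shut with about 4 N at the start, 8.5 N at the stop. Once the arm is off the ball it need not stay pulled.
- hook (a joint): angle of the brass hook about the vertical screw at hook_pivot: 0 = closed, jaw round the stud; starts open at 0.7 to 1.2 rad. Closed it points from the screw along the press's -x; opening swings its free end towards the press's -y (positive about z up). Stays where it is left (friction about 0.04 N m).
- hook_pivot (a point): centre of the hook's screw on the upper board, at (20, -95, 55.5) mm in the press's frame. The catch stud stands at (-50, -95), its head 16 mm across, top at z 65.
- hook_knob (a point): middle of the upright black knob on the hook, 48 mm from the screw: round, 12 mm across, 36 mm tall, from 58 to 94 mm above the bench; this point is 81 mm above the bench, 13 mm below the knob's top. Grip or push it.
- tape: yellow tape roll lying flat, 70 mm across, 20 mm high, origin under its centre; bystander
- dish: white ceramic dish, 88 mm across, 16 mm high, origin under its centre; bystander
- bottle: grey bottle with black cap, 54 mm across, 115 mm high, origin under its centre; bystander

How it is judged:
On the way, in this order (a step that is already met when the one before it is completed fails the run):
1. the hook is closed round its stud (within 0.06 rad) while the arm is still down on the ball (value of joint hook below 0.06 rad and z of socket in the frame of ball below 0.012 m), for 0.2 s.
2. the latch is pulled more than 14 mm sideways by the fingers, the arm still on the ball (value of joint latch above 0.014 m and z of socket in the frame of ball below 0.012 m and contact force between the fingers and press_arm above 1 N), for 0.05 s.
At the end, for the whole second after the job is handed in: the fingers hold the press arm (more than 1 N of contact with it or its latch) still, its socket more than 60 mm above the ball, and the jig's hook is closed within 0.08 rad (z of socket in the frame of ball above 0.06 m and contact force between the fingers and press_arm above 1 N and linear speed of press_arm below 0.03 m/s and angular speed of press_arm below 0.15 rad/s and value of joint hook below 0.08 rad); the arm keeps its last pose, push and grip.
It fails at once if the arm is lifted (socket over 20 mm above the ball) while the hook is open by more than 0.1 rad (z of socket in the frame of ball above 0.02 m and value of joint hook above 0.1 rad).
It fails at once if the tape roll, the dish or the bottle is moved more than 30 mm (distance of any of tape, dish, bottle from where it was at the start of the episode above 0.03 m).
It fails at once if the bottle is tipped over (angle between bottle's own z axis and vertical above 0.5 rad).
It also fails if it takes over 51 s, if anything falls off the work surface, if the arm or the gripper's body presses on something with over 40 N, if the wrist force passes 120 N, or if a joint passes its speed limit or range.

## Working session

There is one attempt and no reset: what is moved stays moved. The work goes in short steps, Python scripts to look and compute and a shell command to move; the robot and the scene stay as the last step left them, time stands still between calls to the robot, and variables do not carry over. Pictures are saved under pics/ and viewed, at most 10 in all, crops included, and the job is handed in when it is done.

```bash
mkdir -p pics
python3 - <<'E'
from cell import telemetry, vision
import cv2,numpy as np
for n in("top","side"):
    im=vision.get_image(n); cv2.imwrite(f"pics/{n}0.png",im[:,:,::-1]); c=vision.camera_info(n); print(n,c)
s=telemetry.observe(); print(s)
E
```

```text
top {'fov_y': 56.94391920820014, 'cx': 280.7204584465278, 'cy': 212.9174949254497, 'dist_coeffs': array([0.01542746, 0.        , 0.        , 0.        , 0.        ]), 'extrinsics': array([[-5.19812356e-04, -9.87818620e-01,  1.55608814e-01,
         4.32594794e-01],
       [-9.99999326e-01,  6.75016406e-04,  9.44559408e-04,
         7.07068520e-02],
       [-1.03809187e-03, -1.55608218e-01, -9.87818306e-01,
         1.04373583e+00],
       [ 0.00000000e+00,  0.00000000e+00,  0.00000000e+00,
         1.00000000e+00]])}
side {'fov_y': 50.21731833896935, 'cx': 283.15376884567587, 'cy': 215.62707640143168, 'dist_coeffs': array([-0.06126062,  0.        ,  0.        ,  0.        ,  0.        ]), 'extrinsics': array([[-0.89455512, -0.28390541,  0.34520843,  0.25503126],
       [-0.44695352,  0.57153291, -0.68817345,  0.69468667],
       [-0.00192181, -0.7699012 , -0.63816021,  0.7254164 ],
       [ 0.        ,  0.        ,  0.        ,  1.        ]])}
{'clock': 0.1, 'joints': array([-1.40460538,  0.4351535 ,  0.0249998 ,  1.57401555, -0.01162918,
        1.13401556, -0.07508628]), 'dq': array([ 2.50508195e-04, -3.27955989e-03, -1.90087135e-03, -2.36880703e-03,
        1.19619103e-05, -1.20200976e-03, -5.49798120e-04]), 'joint_efforts': array([ 2.60028966e-03, -6.69122601e+01,  9.87541638e-01, -3.15145719e+01,
       -6.06071600e-02,  3.75352066e-02,  3.36381760e-06]), 'position': array([0.16591706, 0.60211916, 0.24801996]), 'ee_rot': array([-4.21078448e-01, -3.11316562e+00,  2.26876971e-03]), 'force': array([-0.35490838, -0.8599959 ,  0.78270103]), 'ft_torque': array([-0.00711615, -0.02862781,  0.02553219]), 'gripper_force': 0.0, 'width': 0.9967772186436765}
```

View pics/top0.png

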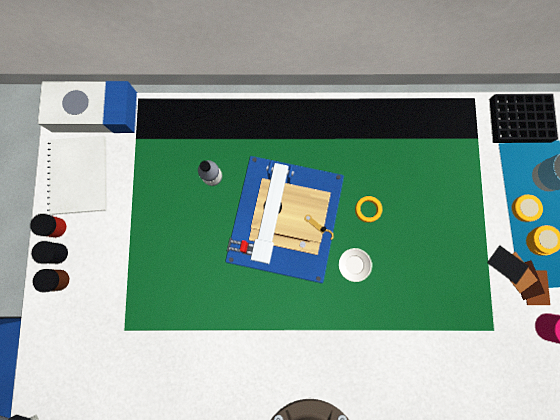

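View pics/side0.png

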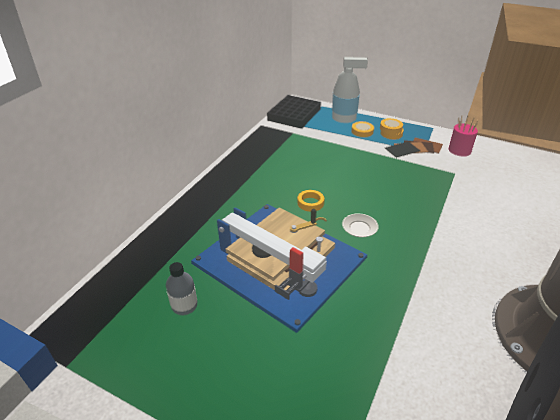

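The top view shows the press with its bed corners near (249,156), (342,174), (323,282) and (227,262). The red tab is at about (244,246) and the hook, with its black knob, at about (322,228). In the side view the tab is at (296,260) and the knob at (313,215).

```bash
cat > h.py <<'E'
import cv2,numpy as np
from cell import vision
def ray(n,px):
    c=vision.camera_info(n); f=210/np.tan(np.radians(c["fov_y"]/2))
    K=np.array([[f,0,c["cx"]],[0,f,c["cy"]],[0,0,1]]); E=c["extrinsics"]
    p=cv2.undistortPoints(np.array(px,float).reshape(-1,1,2),K,c["dist_coeffs"])[:,0]
    return E[:3,3],np.c_[p,np.ones(len(p))]@E[:3,:3].T
def plane(n,px,z):
    o,d=ray(n,px); return o+d*((z-o[2])/d[:,2])[:,None]
def tri(pt,ps):
    (a,u),(b,v)=ray("top",[pt]),ray("side",[ps]); u,v=u[0],v[0]
    s=np.linalg.lstsq(np.c_[u,-v],b-a,rcond=None)[0]; p,q=a+s[0]*u,b+s[1]*v
    return (p+q)/2,np.linalg.norm(p-q)
def proj(n,P):
    c=vision.camera_info(n); f=210/np.tan(np.radians(c["fov_y"]/2))
    K=np.array([[f,0,c["cx"]],[0,f,c["cy"]],[0,0,1]]); E=np.linalg.inv(c["extrinsics"])
    return cv2.projectPoints(np.array(P,float).reshape(-1,3),cv2.Rodrigues(E[:3,:3])[0],E[:3,3],K,c["dist_coeffs"])[0][:,0]
def mask(im,lo,hi,box):
    m=cv2.inRange(cv2.cvtColor(im,cv2.COLOR_RGB2HSV),lo,hi); r=np.zeros_like(m); x0,y0,x1,y1=box
    r[y0:y1,x0:x1]=m[y0:y1,x0:x1]; return r
def blob(m):
    cs=cv2.findContours(m,cv2.RETR_EXTERNAL,cv2.CHAIN_APPROX_NONE)[0]; return max(cs,key=cv2.contourArea)[:,0]
E
python3 - <<'E'
from h import *
t=cv2.imread("pics/top0.png")[:,:,::-1].copy(); s=cv2.imread("pics/side0.png")[:,:,::-1].copy()
m=mask(t,(100,100,40),(125,255,255),(215,145,355,295))
pts=np.argwhere(m)[:,::-1]
P=plane("top",pts,0.012)[:,:2]
r=cv2.minAreaRect(P.astype(np.float32)); print("bed",r,cv2.boxPoints(r))
for n,im,b in(("top",t,(225,230,262,262)),("side",s,(275,235,315,285))):
    q=np.argwhere(mask(im,(0,130,60),(8,255,255),b)|mask(im,(172,130,60),(180,255,255),b))[:,::-1]; print("red",n,len(q),q.min(0),q.max(0),q.mean(0))
for n,im,b in(("top",t,(305,215,340,245)),("side",s,(303,200,325,230))):
    q=np.argwhere(mask(im,(0,0,0),(180,255,60),b))[:,::-1]; print("blk",n,len(q),q.min(0),q.max(0),q.mean(0))
a=cv2.resize(t[145:295,210:360][:,:,::-1],(560,560),interpolation=cv2.INTER_CUBIC)
cv2.imwrite("pics/c1.png",a)
E
```

```text
bed ((0.5828210115432739, 0.059584230184555054), (0.2628125548362732, 0.29785868525505066), 77.89948272705078) [[ 0.40965432 -0.0376827 ]
 [ 0.700895   -0.10012204]
 [ 0.7559877   0.15685117]
 [ 0.464747    0.2192905 ]]
red top 74 [240 241] [247 252] [243.52702703 246.35135135]
red side 241 [290 248] [302 272] [295.75103734 259.75518672]
blk top 20 [305 227] [325 240] [321.3 229.8]
blk side 24 [311 212] [315 222] [312.79166667 217.        ]
```

View pics/c1.png

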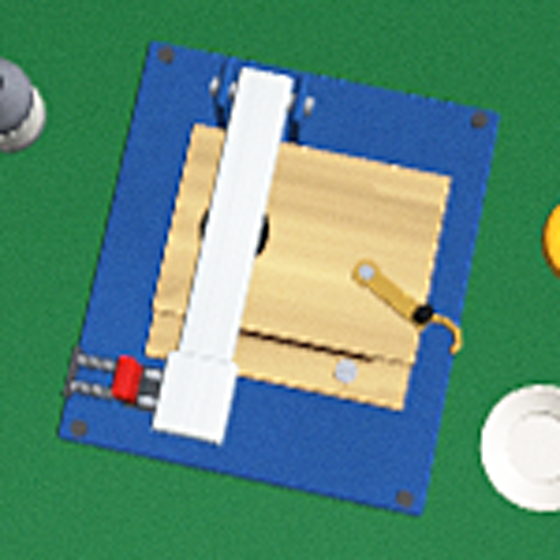

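The crop shows the screw at about full-image (307.8,217.9), the stud at (302.4,244.4), the knob at (323,229) and the tab at (244,246). The hook is open by roughly 1 rad.

Run:
```python
from h import *
yaw=-0.211; R=np.array([[np.cos(yaw),-np.sin(yaw)],[np.sin(yaw),np.cos(yaw)]])
piv=plane("top",[(307.8,217.9)],.058)[0]; stud=plane("top",[(302.4,244.4)],.065)[0]
tab=tri((243.5,246.3),(295.7,259.8)); tt=plane("top",[(243.6,245)],.150)[0]
print(piv,stud,"dist",np.linalg.norm((piv-stud)[:2]),"yaw",np.arctan2(*(piv-stud)[[1,0]]))
print("tab",tab,tt)
kn=tri((322.5,228.5),(312.8,213)); kt=plane("top",[(323,228.8)],.094)[0]; print("knob",kn,kt)
for nm,p,o in(("piv",piv,(.02,-.095)),("stud",stud,(-.05,-.095)),("tab",tab[0],(-.09,.042))): print(nm,p[:2]-R@o)
v=R.T@(kn[0]-piv)[:2]; print("knob rel press",v,np.linalg.norm(v), "ang",np.arctan2(-v[1],-v[0]))
```

```text
[0.57485777 0.00202271 0.058     ] [0.50623434 0.01692498 0.065     ] dist 0.0702228846801678 yaw -0.21383998534532958
tab (array([0.49726754, 0.15928346, 0.13210836]), np.float64(0.0009616020026859725)) [0.49854412 0.15720342 0.15      ]
knob (array([ 0.54448877, -0.032059  ,  0.08676918]), np.float64(0.0008795588491009307)) [ 0.542481   -0.03263387  0.094     ]
piv [0.57519792 0.09910455]
stud [0.57502203 0.09934618]
tab [0.57647513 0.09936553]
knob rel press [-0.02255747 -0.03968626] 0.0456490807873988 ang 1.0539399983031756
```

```bash
cat >> h.py <<'E'
from scipy.spatial.transform import Rotation as Ro
from cell import telemetry
YAW=-0.212; O=np.array([.5755,.0993,0]); W=Ro.from_euler('z',YAW)
def press(p): return O+W.apply(p)
def tool(tilt=0):  # tool y along press +y, z down; tilt about press +y
    return W*Ro.from_euler('y',tilt)*Ro.from_matrix(np.array([[-1,0,0],[0,1,0],[0,0,-1.]]))
def delta(grasp,tilt=0):  # world grasp point (3 mm ahead of TCP)
    s=telemetry.observe(); C=Ro.from_rotvec(s["ee_rot"]); T=tool(tilt)
    d=C.inv().apply(np.array(grasp)-.003*T.as_matrix()[:,2]-s["position"])*100
    return d.round(2),np.degrees((C.inv()*T).as_rotvec()).round(2)
def knob(a,z=.086): return press([.02-.048*np.cos(a),-.095-.048*np.sin(a),z])
E
python3 -c "
from h import *
print(knob(1.054),delta(knob(1.054,.2)),delta(press([-.09,.042,.133])))"
```

```text
[ 0.5430961  -0.03358833  0.086     ] (array([-53.25, -51.26,   4.58]), array([-0.08,  0.  , -3.26])) (array([-43.62, -33.9 ,  11.26]), array([-0.08,  0.  , -3.26]))
```

```bash
python3 -m creep '5 -4.4 -4.2 0 0 0 -3.3;5 -8.8 -8.4 0 0 0 -3.3;5 -13.2 -12.6 0 0 0 -3.3;5 -17.6 -16.8 0 0 0 -3.3;5 -22 -21 0 0 0 -3.3'; python3 -m creep '5 -4.4 -4.2 0 0 0 0;5 -8.8 -8.4 0 0 0 0;5 -13.2 -12.6 0 0 0 0;5 -17.6 -16.8 0 0 0 0;5 -22 -21 0 0 0 0';python3 -c "
from h import *
print(delta(knob(1.054,.2)))"
```

```text
clock: 0.72
position: [0.323, 0.3397, 0.2486]
ee_rot: [-0.331, -3.124, 0.0]
force: [1.2, 1.0, -0.5]
width: 0.555
gripper_force: 0.0
clock: 1.35
position: [0.4941, 0.0885, 0.2487]
ee_rot: [0.331, 3.124, 0.0]
force: [1.6, 0.6, -0.2]
width: 0.544
gripper_force: 0.0
(array([ -7.35, -10.92,   4.57]), array([0.02, 0.  , 0.06]))
```

```bash
python3 -m creep '5 -3.5 -5 0 0 0 0;5 -6.9 -10 0 0 0 0;5 -6.9 -10 3 0 0 0;5 -6.9 -10 3 0 0 0;5 -6.9 -10 3 0 0 0';python3 - <<'E'
from h import *
print(delta(knob(1.054,.2)),delta(knob(1.054)))
t=vision.get_image("top"); s=vision.get_image("side")
a=np.vstack([cv2.resize(t[190:265,265:365],(400,300)),cv2.resize(s[170:245,260:360],(400,300))])
cv2.imwrite("pics/c2.png",a[:,:,::-1])
E
```

```text
clock: 1.98
position: [0.5398, -0.0211, 0.2192]
ee_rot: [-0.329, -3.124, -0.0]
force: [1.0, -0.2, 0.2]
width: 0.542
gripper_force: 0.0
(array([-0.58, -1.15,  1.62]), array([ 0.02, -0.02,  0.12])) (array([-0.58, -1.15, 13.02]), array([ 0.02, -0.02,  0.12]))
```

View pics/c2.png

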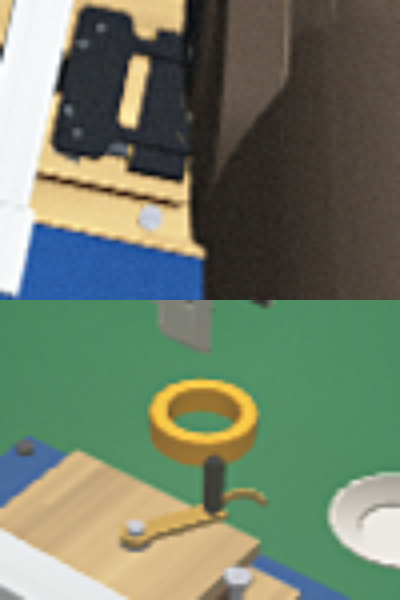

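The side crop shows the knob standing clear at (213,483), and the gripper fingers above and behind it. I'll descend round the knob and close the fingers.

```bash
python3 -m creep '5 -0.6 -1.15 4 0 0 0;5 -0.6 -1.15 8 0 0 0;5 -0.6 -1.15 11 0 0 0;5 -0.6 -1.15 13 0 0 0;5 -0.6 -1.15 13 0 0 0' 15 ;python3 - <<'E'
from h import *
print(delta(knob(1.054)))
t=vision.get_image("side")
cv2.imwrite("pics/c3.png",cv2.resize(t[170:245,260:360],(600,450))[:,:,::-1])
E
python3 -m creep '1 0 0 0 0 0 0;0 0 0 0 0 0 0;0 0 0 0 0 0 0;0 0 0 0 0 0 0' 15
```

```text
clock: 2.7
position: [0.5429, -0.0338, 0.0883]
ee_rot: [-0.329, -3.123, 0.0]
force: [-0.4, -0.1, 0.4]
width: 0.544
gripper_force: 0.0
(array([-0.02,  0.03, -0.07]), array([-0.01, -0.09,  0.11]))
clock: 3.25
position: [0.5435, -0.0345, 0.089]
ee_rot: [0.331, 3.124, 0.0]
force: [-0.3, 0.2, 0.2]
width: 0.157
gripper_force: 0.0
```

View pics/c3.png

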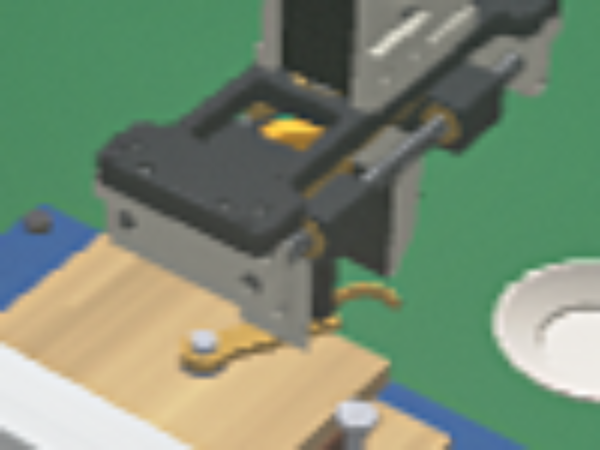

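The side crop shows the fingers straddling the knob just above the hook bar, at about (320,290). I'll finish closing, then follow the arc.

```bash
python3 -m creep '0 0 0 0 0 0 0;0 0 0 0 0 0 0' 15; python3 -m creep '0 0.8 0.57 0 0 0 0;0 1.45 1.27 0 0 0 0;0 1.95 2.08 0 0 0 0;0 2.28 3.0 0 0 0 0;0 2.28 3.0 0 0 0 0'; python3 -c "
from h import *
print([delta(knob(a))[0] for a in (.25,0,-.04)])"
```

```text
clock: 3.5
position: [0.5438, -0.0342, 0.0889]
ee_rot: [0.331, 3.123, 0.001]
force: [2.3, 2.9, 1.9]
width: 0.126
gripper_force: 15.0
clock: 4.12
position: [0.5245, 0.0003, 0.0883]
ee_rot: [-0.33, -3.12, 0.0]
force: [-4.7, -1.1, 5.1]
width: 0.124
gripper_force: 15.0
[array([-0.25,  0.07, -0.07]), array([-0.1 ,  1.25, -0.07]), array([-0.11,  1.44, -0.07])]
```

```bash
python3 -m creep '0 -0.05 0.5 0 0 0 0;0 -0.05 1.0 0 0 0 0;0 -0.05 1.35 0 0 0 0;0 -0.05 1.45 0 0 0 0;0 -0.05 1.45 0 0 0 0'; python3 -c "
from h import *
s=telemetry.observe();print([delta(knob(a))[0] for a in (0,-.04)]);p=W.inv().apply(s['position']-O)-[.02,-.095,0];print(p,np.arctan2(-p[1],-p[0]))"
```

```text
clock: 4.75
position: [0.5271, 0.0133, 0.0882]
ee_rot: [-0.331, -3.118, 0.002]
force: [-8.0, -2.6, 8.5]
width: 0.122
gripper_force: 15.0
[array([-0.12, -0.07, -0.08]), array([-0.12,  0.12, -0.08])]
[-0.04916976  0.00072487  0.08816568] -0.014741106793165709
```

```bash
python3 -m creep '0 -0.1 0.3 0 0 0 0;0 -0.1 0.4 0 0 0 0;0 -0.1 0.4 0 0 0 0'; python3 -c "
from h import *
s=telemetry.observe();p=W.inv().apply(s['position']-O)-[.02,-.095,0];print(p,np.arctan2(-p[1],-p[0]))"
```

```text
clock: 5.12
position: [0.5272, 0.0137, 0.088]
ee_rot: [-0.336, -3.115, 0.007]
force: [-13.4, -12.6, 13.3]
width: 0.126
gripper_force: 15.0
[-0.04915888  0.00115482  0.08797518] -0.023487256602142473
```

```bash
python3 -m creep '4 0 0 0 0 0 0;4 0 -0.3 0 0 0 0;4 0 -0.3 0 0 0 0;4 0 -0.3 -5 0 0 0;4 0 -0.3 -10 0 0 0'; python3 -m creep '5 0 0 -4 0 0 0;5 1 5 -5 0 0 0;5 3 10 -5 0 0 0;5 6 14 -5 0 0 0;5 6 14 -5 0 0 0'
python3 - <<'E'
from h import *
t=vision.get_image("top"); s=vision.get_image("side")
a=np.vstack([cv2.resize(t[190:265,265:365],(400,300)),cv2.resize(s[190:290,250:383],(400,300))])
cv2.imwrite("pics/c4.png",a[:,:,::-1])
print(delta(press([-.09,.042,.133])), proj("top",[press([-.05,-.095,.065]),press([.02,-.095,.058]),knob(0,.094)]),proj("side",[press([-.05,-.095,.065]),press([.02,-.095,.058]),knob(0,.094)]))
E
```

```text
clock: 5.75
position: [0.5316, 0.0148, 0.1896]
ee_rot: [-0.33, -3.123, 0.001]
force: [1.4, 0.7, -0.4]
width: 0.437
gripper_force: 0.0
clock: 6.38
position: [0.5007, 0.1688, 0.2385]
ee_rot: [-0.319, -3.124, -0.003]
force: [0.3, -0.6, 0.6]
width: 0.548
gripper_force: 0.0
(array([ 0.5 , -0.62, 10.27]), array([-0.  ,  0.  ,  0.14])) [[302.3895642  244.24329517]
 [307.72291517 217.82114265]
 [304.82841272 234.6050726 ]] [[319.50819979 238.4525038 ]
 [293.99085648 227.66731394]
 [311.83334748 224.24416365]]
```

View pics/c4.png

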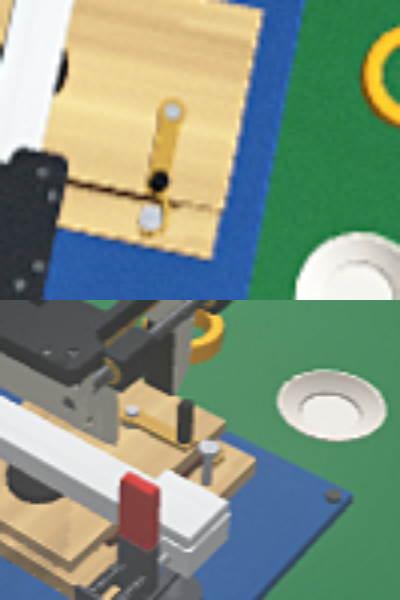

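The crop shows the hook closed. The knob is at about (304.8,235.5) in the top view, where closed predicts (304.8,234.6), and the jaw is round the stud. Next is the tab.

```bash
python3 -m creep '5 0.5 -0.6 0 0 0 0;5 0.5 -0.6 3 0 0 0;5 0.5 -0.6 7 0 0 0;5 0.5 -0.6 10.2 0 0 0;5 0.5 -0.6 10.2 0 0 0' 30;python3 - <<'E'
from h import *
print(delta(press([-.09,.042,.133])))
t=vision.get_image("side")
cv2.imwrite("pics/c5.png",cv2.resize(t[210:300,240:360],(600,450))[:,:,::-1])
E
```

```text
clock: 7.1
position: [0.4952, 0.157, 0.1351]
ee_rot: [-0.335, -3.12, 0.004]
force: [-0.2, 0.1, -1.0]
width: 0.543
gripper_force: 0.0
(array([-0.06,  0.25, -0.09]), array([-0.18, -0.19, -0.09]))
```

View pics/c5.png

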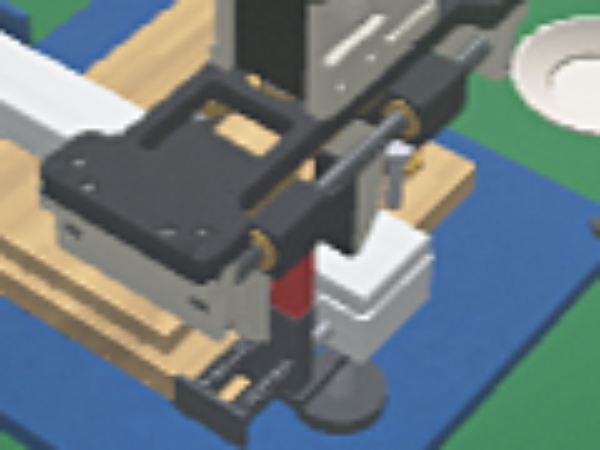

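The red tab is between the fingers at about (292,280) in the crop. I'll grip it.

```bash
python3 -m creep '1 0 0.2 0 0 0 0;1 0 0.2 0 0 0 0;0.5 0 0.2 0 0 0 0;0.5 0 0.2 0 0 0 0;0.5 0 0.2 0 0 0 0' 30;python3 -m creep '0.5 0 0 0 0 0 0;0.5 0 0 0 0 0 0' 30; python3 -c "
from h import *
print(delta(press([-.09,.042,.133])))"
```

```text
clock: 7.78
position: [0.497, 0.1603, 0.137]
ee_rot: [-0.332, -3.124, 0.001]
force: [-1.6, -3.1, 5.4]
width: 0.128
gripper_force: 30.0
clock: 8.02
position: [0.497, 0.1603, 0.1369]
ee_rot: [-0.332, -3.124, 0.001]
force: [-1.4, -3.6, 6.3]
width: 0.129
gripper_force: 30.0
(array([ 0.04, -0.11,  0.09]), array([-0.04, -0.  ,  0.01]))
```

```bash
python3 -m creep '0.5 0 0.6 0 0 0 0;0.5 0 1.2 0 0 0 0;0.5 0 1.7 0 0 0 0;0.5 0 1.9 0 0 0 0;0.5 0 1.9 0 0 0 0' 40; python3 -c "
from h import *
print(delta(press([-.09,.042,.133])))"
```

```text
clock: 8.65
position: [0.5008, 0.1778, 0.1369]
ee_rot: [-0.333, -3.123, 0.003]
force: [-2.0, -6.0, 8.5]
width: 0.131
gripper_force: 40.0
(array([ 0.04, -1.9 ,  0.09]), array([-0.12, -0.03, -0.03]))
```

```bash
python3 -m creep '0.5 -0.21 0.1 -0.84 0 2.3 0;0.5 -0.46 0.1 -1.66 0 4.6 0;0.5 -0.74 0.1 -2.48 0 6.9 0;0.5 -1.05 0.1 -3.28 0 9.2 0;0.5 -1.39 0.1 -4.07 0 11.5 0'
python3 - <<'E'
from h import *
t=vision.get_image("side")
cv2.imwrite("pics/c6.png",cv2.resize(t[190:310,230:390],(640,480))[:,:,::-1])
print(delta(press([-.0761,.061,.1742]),.2))
E
```

```text
clock: 9.28
position: [0.5148, 0.1752, 0.1772]
ee_rot: [-0.312, -2.924, -0.027]
force: [-0.3, -7.7, -2.4]
width: 0.126
gripper_force: 40.0
(array([ 0.05, -0.03,  0.09]), array([-0.16, -0.24, -0.12]))
```

View pics/c6.png

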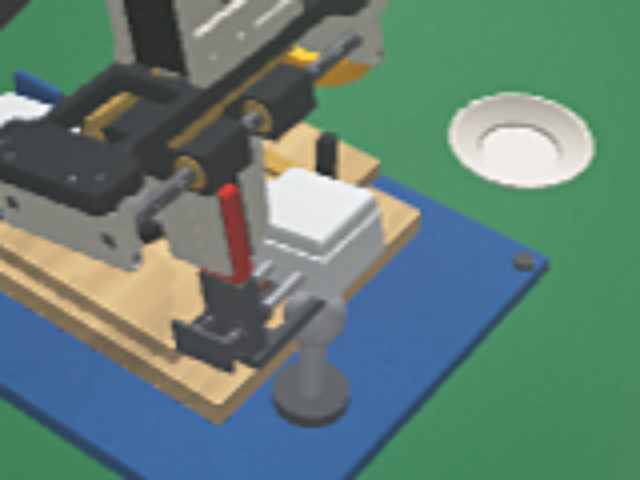

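The arm is off the ball, which is visible at about (318,320) in the crop, and the tab is firmly held. I'll continue on the same arc.

```bash
python3 -m creep '0.5 -0.21 0 -0.84 0 2.3 0;0.5 -0.46 0 -1.66 0 4.6 0;0.5 -0.74 0 -2.48 0 6.9 0;0.5 -1.05 0 -3.28 0 9.2 0;0.5 -1.39 0 -4.07 0 11.5 0';python3 -m creep '0.5 0 0 0 0 0 0;0.5 0 0 0 0 0 0;0.5 0 0 0 0 0 0;0.5 0 0 0 0 0 0;0.5 0 0 0 0 0 0'
python3 - <<'E'
from h import *
a=telemetry.observe()
t=vision.get_image("side")
b=telemetry.observe();print(b["position"]-a["position"])
u=vision.get_image("top")
cv2.imwrite("pics/c7.png",np.hstack([cv2.resize(t[170:310,230:390],(400,350)),cv2.resize(u[170:274,250:369],(400,350))])[:,:,::-1])
print(delta(press([-.0543,.061,.2114]),.4),b["gripper_force"])
E
```

```text
clock: 9.95
position: [0.5362, 0.1706, 0.2142]
ee_rot: [-0.292, -2.725, -0.054]
force: [-1.0, -8.6, -0.1]
width: 0.129
gripper_force: 40.0
clock: 10.58
position: [0.536, 0.1706, 0.214]
ee_rot: [-0.292, -2.726, -0.054]
force: [-1.8, -8.5, -0.1]
width: 0.125
gripper_force: 40.0
[-1.32490563e-05 -1.26259312e-05 -4.30452474e-05]
(array([-0.03, -0.04, -0.04]), array([-0.19, -0.08, -0.12])) 39.99906063079834
```

View pics/c7.png

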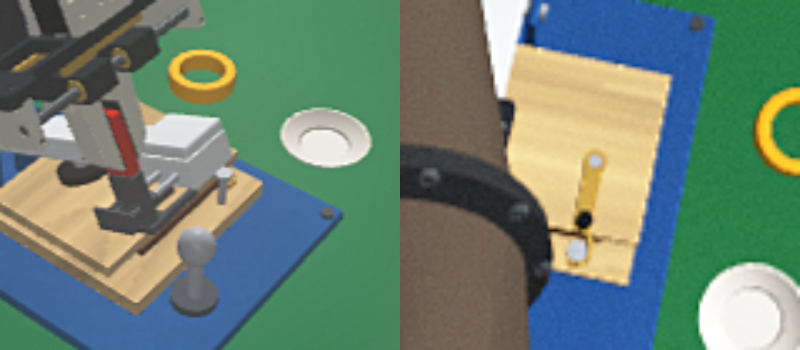

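The arm is held still at about 0.4 rad, which puts the socket roughly 80 mm above the ball. In the picture the hook is still closed (knob at about (585,218), jaw round the stud) and the dish and tape are where they started.

```bash
python3 -c "
from cell import job
print(job.sign_off())"
```

```text
the job is handed in; nothing more can be done
None
```

The job is handed in: the hook is closed round its stud, and the press arm was unlatched and is held still with its socket about 80 mm above the ball. The tape and dish are where they stood; the bottle was out of the last picture, but nothing went near it. Sign-off gave no verdict.

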